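# Hang the rinsed flask to dry on the balcony tier

### The arm

A 6-joint arm with a two-finger parallel gripper is mounted at the origin on the work surface. World frame = base frame: x ahead of the robot, y to its left, z up, the work surface at z = 0. Lengths are in m, angles in rad, forces in N, time in s.
With the tool pointing down it reaches from about 0.35 to 0.975 m from the base axis. Payload 17.4 kg.
Tool frame: the origin (TCP) lies midway between the tips of the shut fingers; the grasp point (between the pads) lies 19 mm behind it (r.hold_point_z is the distance from the TCP to the grasp point, in m); z points along the fingers, y is the direction in which the jaws open and shut (so a half turn about z gives the same grasp; the last joint's range is limited). The gripper opens to 85 mm and grips with 20 to 120 N. Pads are 22 mm wide; open, the fingers measure 114 mm over their backs; the gripper's body (76 mm by 85 mm) begins 54 mm behind the grasp point. The pads swing forward as they close: fully open they stand 13 mm farther back than shut.
Start: joints at [1.167, 0.116, 1.442, -0, 1.584, -0.038], TCP at [0.241, 0.63, 0.231] pointing down, gripper open.
Joint ranges: [-2.83, 2.83], [-0.83, 2.19], [0.07, 2.5], [-1.14, 4.28], [0.01, 3], [-2.97, 2.97]. Speed limits (rad/s): [1.89, 1.89, 2.22, 3.14, 3.14, 3.14].

### API

Orientations are given as a unit quaternion [w, x, y, z].
In Python, from cell import monitor, viewer, workorder, r gives the robot as it stands.
- The arm moves only by the tool send_rows, never from a script. Its argument "series" is a list of rows, each a list of 7 numbers: the shift along the tool's x, y, z in m, then the turn, a rotation vector about the tool's x, y, z in degrees, then the finger opening in m, from 0 to 0.0854. In form: [[x, y, z, rx, ry, rz, gripper], ...]. A call has exactly 10 rows; each row shifts and turns the pose as measured when the row begins, along the tool's axes as they then stand; what a row does not reach is not made up. A row lasts 1/8 s, in which the tool goes at most 62.5 mm and 10.7 degrees, less where a joint would pass 70% of its speed; a pose out of reach is approached as far as the arm can. A call is refused whole if a number of a shift passes 0.0625 or a number of a turn 10.7, either way. A call with a gripper value outside its range is refused whole. The fingers move at their own pace and stop on an object; "squeeze" is the grip in N (left out, the last holds). Time passes only in rows, so rows that do not move let the fingers close, or fill a call up. It gives the time, the measured TCP pose, the force and the opening at its end, in the units of the state.
- monitor.sense(): the state, without advancing time (a new reading comes with each control period).
- viewer.get_image(name): name is "side" or "top"; returns (picture, depth): 480x640x3 uint8, blue, green, red; 480x640 float32, m along the optical axis (not along the pixel's ray), 0 where there is no reading.
- viewer.camera_params(name): a dict with "camera_matrix" (3x3 intrinsics, pixels), "pose" (4x4, takes a point from camera to world coordinates). Camera axes: x right, y down, z forward; pixel columns grow to the right and rows downward; lengths in m; the calibration is good to about 2 mm. A picture is of the moment at which its call begins. camera_params takes no time and is no camera call.
- workorder.job_done(): hands the job in, once; it reports no verdict.
The state is a dict: "time": time; "joints": joint angles; "joint_vel": joint speeds; "joint_efforts": joint torques, N m; "tool_pos": TCP position; "eef_rot": TCP orientation; "contact_force": force on the tool from outside, world axes, zero at the start; "moment": the same for the moment, N m; "gripper_width": finger opening in m.
Only numpy, scipy, OpenCV 4.12 (cv2) and the standard library are available. Lean on these libraries where they do the work, as an engineer would, in place of code of your own. Each camera call takes 0.05 s, during which the arm holds its last target.

### The job

First push the bamboo drip tray fully home under the grey steel drying tier; then take the rinsed steel flask from its sloping wire rest, turn it upside down and lower it gently over the taller of the two pegs, so that its rim sits down on that peg's foot and it stands straight by itself. Leave the terracotta mate, the pourer and the red scoop where they are.

Things in the scene. Friction and masses are not known exactly. Their poses are not given: they have to be found in the camera images.
- tier: Drying tier of grey powder-coated steel: a low fixed stand, plate 180 (x) x 260 (y) mm, its top 55 mm above the table, on four legs, a 12 mm rail up along its far edge (+x side). Origin on the table under the plate's centre; its front edge (-x side) faces the robot. It carries two fixed steel pegs about 140 mm apart along y, which may be either way round.
- tray (a joint): Bamboo drip tray sliding under the tier: how far it is pulled out, along the tier's -x, in m. 0 = fully home against its stop, its front flush with the tier's front edge. Slides with about 1.5 N.
- tray_front (a point): Middle of the top edge of the tray's outer front face (200 mm wide, from 3 to 43 mm above the table, 7 mm below the tier's plate). Its axes are the tier's: -x points out of the face, along the way it pulls out.
- tall_peg: The taller of the two fixed steel pegs: foot disc 72 mm across and 6 mm thick on the tier, post 24 mm in diameter ending 100 mm above the foot disc's top, with a tapered tip. Origin under the foot disc, on the peg's axis; z up.
- tall_peg_seat (a point): On the tall peg's axis at the top of its foot disc (61 mm above the table), where the flask's rim must sit.
- short_peg: The shorter peg, alike but its post ends only 45 mm above the foot disc; stays empty. Origin under its foot disc.
- flask: Open hollow steel flask, 150 mm long, about 250 g: body 60 mm across up to 112 mm, then a shoulder to a neck 48 mm across; wall 3 mm (mouth 42 mm inside). Origin at the outside centre of the closed bottom, z along its axis to the mouth. At the start it lies in the rest, mouth away from the robot and 20 degrees below level. Grip within 45 mm of the bottom to leave the gripper's body room.
- flask_mouth (a point): Centre of the flask's mouth, in the plane of its rim, 150 mm from its bottom.
- rest: Fixed wire rest on a grey plate 150 x 75 mm: two steel bars under the flask, 40 mm apart, and a low stop at the flask's rim. Origin at the middle of the plate's underside; the flask lies along its x, mouth to +x, axis 105 mm above the table at the bottom end (x = -70 mm).
- mate: Glazed terracotta mate cup standing on the table, 82 mm across, 92 mm tall, bystander. Origin at the centre of its underside.
- pourer: The flask's press-button pourer, black with a steel button, 54 mm across, 69 mm tall, standing on the table, bystander. Origin at the centre of its underside.
- scoop: Red plastic scoop lying on the table, 150 mm long, 50 mm wide, 28 mm tall, bystander. Origin under it, near its middle.
There are look-alikes about, which are no part of the job. Leave any blue, turquoise or yellow look-alike of the flask alone.

How it is judged:
On the way, in this order (a step that is already met when the one before it is completed fails the run):
1. the drip tray is pushed fully home (within 6 mm) (value of joint tray below 0.006 m), for 0.2 s.
2. the flask is upside down with its rim down on the tall peg's foot (horizontal distance between flask_mouth and tall_peg_seat below 0.012 m and z of flask_mouth in the frame of tall_peg_seat below 0.005 m and angle between flask's own z axis and vertical above 3.04 rad), for 0.2 s.
At the end, for the whole second after the job is handed in: The tray is home within 8 mm; the flask stands at rest, released, upside down on the tall peg: mouth centre within 12 mm of the peg's axis, rim within 5 mm of the peg's foot, axis within 0.1 rad of vertical (all of step 2 and value of joint tray below 0.008 m and z of flask_mouth in the frame of tall_peg_seat above -0.005 m and linear speed of flask below 0.02 m/s); the robot touches nothing.
It fails at once if the mate, the pourer or the scoop is shifted by more than 30 mm (distance of any of mate, pourer, scoop from where it was at the start of the episode above 0.03 m).
It fails at once if the flask is rammed onto the tall peg (more than 60 N between them) (contact force between flask and tall_peg above 60 N).
It fails at once if the flask is dropped onto the peg instead of lowered (faster than 0.35 m/s over the last 50 mm, as after a fall of over 6 mm) (horizontal distance between flask_mouth and tall_peg_seat below 0.03 m and z of flask_mouth in the frame of tall_peg_seat below 0.05 m and linear speed of flask above 0.35 m/s).
It also fails if it takes over 64 s, if anything falls off the work surface, if the arm or the gripper's body presses on something with over 40 N, if the wrist force passes 120 N, or if a joint passes its speed limit or range.

## Working session

There is one attempt and no reset: what is moved stays moved. The work goes in short steps, Python scripts to look and compute and a tool call to move; the robot and the scene stay as the last step left them, time stands still between calls to the robot, and variables do not carry over. Pictures are saved under pics/ and viewed, and the job is handed in when it is done.

Besides the shell and the picture viewer there is one more tool, called after "Request:" as name(argument=value, ...) on one line, values as JSON. send_rows: Moves the arm, as the interface text tells. Its arguments: {"type":"object","properties":{"series":{"type":"array","items":{"type":"array","items":{"type":"number"}}},"squeeze":{"type":"number"}},"required":["series"]}

```bash
ls; mkdir -p pics; cat > h.py <<'E'
import numpy as np,cv2
from cell import monitor,viewer,workorder,r
def grab(tag):
    out={}
    for n in("side","top"):
        p,d=viewer.get_image(n);cv2.imwrite(f"pics/{tag}_{n}.png",p);np.save(f"pics/{tag}_{n}.npy",d);out[n]=(p,d)
    return out
def load(tag,n): return cv2.imread(f"pics/{tag}_{n}.png"),np.load(f"pics/{tag}_{n}.npy")
def cam(n):
    c=viewer.camera_params(n);return np.array(c["camera_matrix"]),np.array(c["pose"])
def cloud(n,d):
    K,T=cam(n);v,u=np.mgrid[:480,:640];P=np.stack([(u-K[0,2])/K[0,0]*d,(v-K[1,2])/K[1,1]*d,d],-1)
    return P@T[:3,:3].T+T[:3,3]
def proj(n,p):
    K,T=cam(n);q=T[:3,:3].T@(np.array(p)-T[:3,3]);q=K@q;return q[:2]/q[2]
E
python3 - <<'E'
from h import *
np.set_printoptions(precision=3,suppress=True)
grab("a")
for n in("side","top"): print(cam(n))
print(monitor.sense())
E
```

```text
pics
(array([[444.201,   0.   , 327.632],
       [  0.   , 444.201, 234.865],
       [  0.   ,   0.   ,   1.   ]]), array([[ 0.782, -0.301,  0.545,  0.01 ],
       [-0.623, -0.383,  0.682, -0.753],
       [ 0.003, -0.873, -0.487,  0.6  ],
       [ 0.   ,  0.   ,  0.   ,  1.   ]]))
(array([[585.024,   0.   , 322.402],
       [  0.   , 585.024, 243.274],
       [  0.   ,   0.   ,   1.   ]]), array([[-0.014, -0.991,  0.13 ,  0.323],
       [-1.   ,  0.011, -0.022, -0.018],
       [ 0.02 , -0.13 , -0.991,  1.716],
       [ 0.   ,  0.   ,  0.   ,  1.   ]]))
{'time': 0.1, 'joints': array([ 1.167,  0.116,  1.442,  0.   ,  1.584, -0.038]), 'joint_vel': array([-0.   ,  0.001, -0.002,  0.002, -0.005, -0.   ]), 'joint_efforts': array([  0.004, -73.366, -63.379,  -0.   ,   0.005,  -0.   ]), 'tool_pos': array([0.241, 0.63 , 0.231]), 'eef_rot': array([-0.   ,  0.182,  0.983, -0.001]), 'contact_force': array([ 0.866, -0.259, -0.256]), 'moment': array([-0.037, -0.   ,  0.015]), 'gripper_width': 0.0851123504511575}
```

View pics/a_side.png

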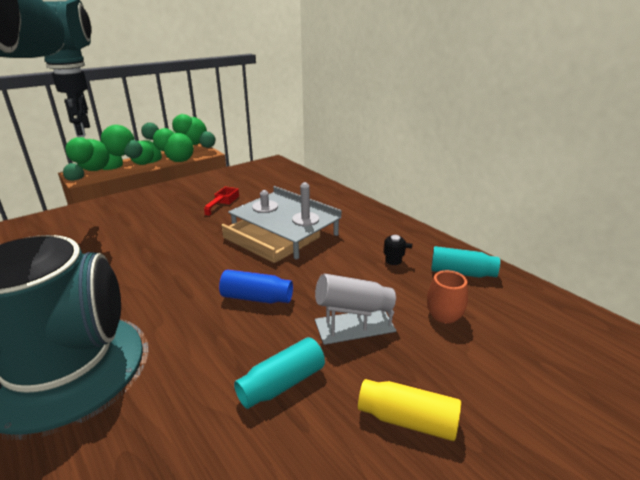

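View pics/a_top.png

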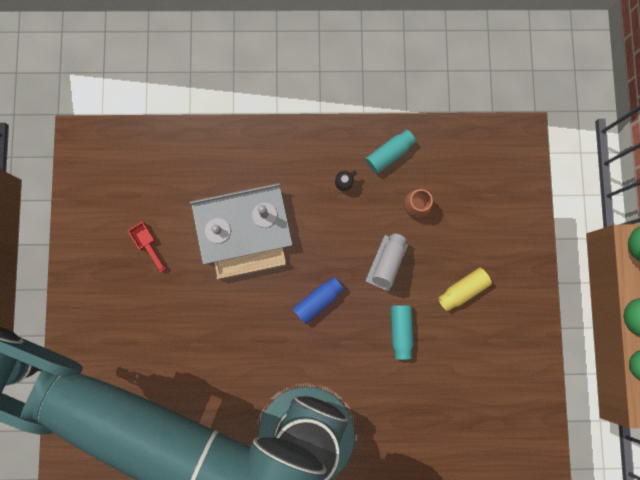

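The top view shows the tier at about (242,224), with the tall peg at its right (265,214) and the short peg at (217,230). The tray is pulled out towards (250,265). The steel flask lies on its rest at (388,262). The side view agrees: tall peg (305,205), steel flask (355,295) on the rest, and only blue, turquoise and yellow look-alikes elsewhere.

```bash
python3 - <<'E'
from h import *
np.set_printoptions(precision=4,suppress=True)
for n in("top","side"):
    p,d=load("a",n);W=cloud(n,d)
    hsv=cv2.cvtColor(p,cv2.COLOR_BGR2HSV)
    ok=d>0
    print(n,"valid",ok.mean())
    x0,x1,y0,y1=.45,.85,-.05,.45
    reg=ok&(W[...,0]>x0)&(W[...,0]<x1)&(W[...,1]>y0)&(W[...,1]<y1)
    m=reg&(abs(W[...,2]-.055)<.004)&(hsv[...,1]<70)
    n_,lab,st,_=cv2.connectedComponentsWithStats(m.astype(np.uint8));k=1+st[1:,4].argmax()
    P=W[lab==k];rr=cv2.minAreaRect((P[:,:2]*1000).astype(np.float32));print("tier plate",rr,P[:,2].mean(), cv2.boxPoints(rr))
    # heights above plate
    m=reg&(W[...,2]>.075)&(W[...,2]<.2)
    n_,lab,st,_=cv2.connectedComponentsWithStats(m.astype(np.uint8))
    for k in range(1,n_):
        if st[k,4]>8:
            P=W[lab==k];print("peg?",st[k],P.mean(0),P.max(0),P.min(0))
    # feet at 61
    m=(hsv[...,0]>8)&(hsv[...,0]<30)&reg&(W[...,2]>.028)&(W[...,2]<.047)
    n_,lab,st,_=cv2.connectedComponentsWithStats(m.astype(np.uint8));k=1+st[1:,4].argmax()
    P=W[lab==k];print("tray",st[k],P[:,2].max(),cv2.boxPoints(cv2.minAreaRect((P[:,:2]*1000).astype(np.float32))))
    # flask
    m=ok&(W[...,0]>.4)&(W[...,0]<.75)&(W[...,1]>-.35)&(W[...,1]<0)&(W[...,2]>.03)&(hsv[...,1]<60)&(W[...,2]<.2)
    n_,lab,st,_=cv2.connectedComponentsWithStats(m.astype(np.uint8));k=1+st[1:,4].argmax()
    P=W[lab==k];print("flask",st[k],P.min(0),P.max(0));
    print(cv2.boxPoints(cv2.minAreaRect((P[:,:2]*1000).astype(np.float32))))
    c=P.mean(0);print(c,np.linalg.svd(P-c,full_matrices=False)[2])
    m=reg&False
    m=ok&(W[...,0]>.4)&(W[...,0]<.75)&(W[...,1]>-.35)&(W[...,1]<0)&(hsv[...,1]<60)&(W[...,2]<.02)&(W[...,2]>-.01)
    if m.sum()>20:
        P=W[m];print("restplate",m.sum(),P[:,2].mean(),cv2.minAreaRect((P[:,:2]*1000).astype(np.float32)),cv2.boxPoints(cv2.minAreaRect((P[:,:2]*1000).astype(np.float32))))
p,d=load("a","side");q,_=load("a","top")
c1=cv2.resize(p[170:350,200:420],None,fx=2.5,fy=2.5,interpolation=cv2.INTER_CUBIC)
c2=cv2.resize(q[175:315,180:420],None,fx=2.29,fy=2.29,interpolation=cv2.INTER_CUBIC)
cv2.imwrite("pics/c1.png",c1);cv2.imwrite("pics/c2.png",c2)
E
```

```text
top valid 0.9961067708333333
tier plate ((598.9052734375, 178.03469848632812), (178.68695068359375, 259.727294921875), 11.336688041687012) 0.05501174293644089 [[485.7772 287.8019]
 [536.8328  33.1422]
 [712.0334  68.2675]
 [660.9777 322.9272]]
peg? [258 205  10  13  99] [0.6207 0.1103 0.1389] [0.6348 0.1213 0.1652] [0.6127 0.1004 0.0769]
peg? [211 225  10   9  70] [0.5791 0.2441 0.0991] [0.5908 0.2575 0.115 ] [0.5689 0.234  0.075 ]
tray [216 251  70  26 271] 0.04693962129113216 [[435.0561 244.639 ]
 [484.9994  50.9785]
 [524.8002  61.2428]
 [474.8569 254.9033]]
flask [ 372  234   34   54 1087] [ 0.411  -0.2899  0.0375] [ 0.5638 -0.1881  0.1368]
[[ 403.6141 -238.101 ]
 [ 547.7487 -302.0679]
 [ 572.1288 -247.1331]
 [ 427.9943 -183.1661]]
[ 0.4826 -0.2382  0.1021] [[-0.8811  0.3817  0.2793]
 [ 0.3628  0.9243 -0.1185]
 [ 0.3034  0.0031  0.9529]]
restplate 346 0.003275566228155642 ((445.5624694824219, -184.41668701171875), (136.6510009765625, 325.4760437011719), 36.77628707885742) [[ 293.4052  -94.9729]
 [ 488.2651 -355.6724]
 [ 597.7197 -273.8605]
 [ 402.8598  -13.1609]]
side valid 0.996
[... 368 characters left out ...]
07 0.0916] [0.5909 0.2533 0.1073] [0.5678 0.2329 0.0751]
tray [224 220  70  34 406] 0.04648295632035149 [[441.6026 250.1222]
 [484.3914  33.8001]
 [557.2476  48.2111]
 [514.4587 264.5333]]
flask [ 315  274   81   52 2568] [ 0.4104 -0.2932  0.03  ] [ 0.5627 -0.1889  0.1326]
[[ 400.6828 -235.5699]
 [ 536.9581 -314.2545]
 [ 566.2943 -263.4467]
 [ 430.019  -184.7621]]
[ 0.4716 -0.254   0.0894] [[ 0.847  -0.43   -0.3125]
 [ 0.3962  0.1188  0.9104]
 [ 0.3543  0.895  -0.271 ]]
restplate 1838 0.005038578885439683 ((558.27001953125, -181.15469360351562), (317.099609375, 163.5827178955078), 41.247371673583984) [[ 385.1352 -224.1919]
 [ 492.9871 -347.1848]
 [ 731.4048 -138.1175]
 [ 623.5529  -15.1245]]
```

View pics/c1.png

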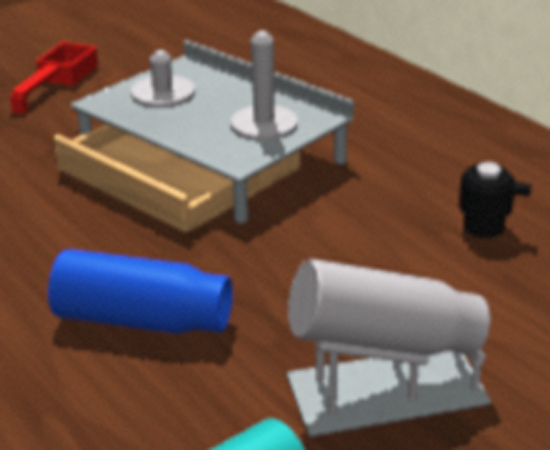

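View pics/c2.png

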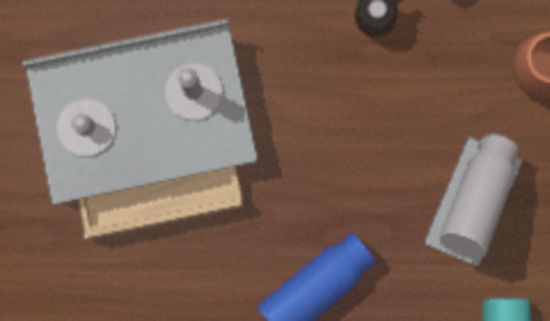

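```bash
cat > fit.py <<'E'
from h import *
from scipy.optimize import least_squares
np.set_printoptions(precision=4,suppress=True)
def flaskpts(n,p,d,c=(.48,-.24,.09),R=.13,zmin=.06):
    W=cloud(n,d);hsv=cv2.cvtColor(p,cv2.COLOR_BGR2HSV)
    m=(d>0)&(np.linalg.norm(W-np.array(c),axis=-1)<R)&(hsv[...,1]<60)&(W[...,2]>zmin)
    m=cv2.erode(m.astype(np.uint8),np.ones((3,3)))>0
    return W[m]
def fitcyl(P,a0,c0,lo,hi,rad=.03):
    a0=np.array(a0)/np.linalg.norm(a0);c0=np.array(c0)
    e1=np.cross(a0,[.3,.5,.81]);e1/=np.linalg.norm(e1);e2=np.cross(a0,e1)
    def un(q):
        a=a0+q[0]*e1+q[1]*e2;return a/np.linalg.norm(a),c0+q[2]*e1+q[3]*e2
    q=np.zeros(4)
    for _ in range(3):
        a,c=un(q);t=(P-c)@a;S=P[(t>lo)&(t<hi)]
        f=lambda q:np.linalg.norm(np.cross(S-un(q)[1],un(q)[0]),axis=1)-rad
        q=least_squares(f,q,loss="soft_l1",f_scale=.002).x
    a,c=un(q);return a,c,np.median(abs(f(q))),len(S)
E
python3 - <<'E'
from fit import *
D={n:load("a",n) for n in("top","side")}
for n,(p,d) in D.items():
    W=cloud(n,d)
    for nm,x,y,h in(("tall",.618,.108,.145),("short",.576,.244,.09)):
        m=(d>0)&(np.hypot(W[...,0]-x,W[...,1]-y)<.03)&(W[...,2]>.068)&(W[...,2]<h)
        P=W[m]
        s=least_squares(lambda q:np.hypot(P[:,0]-q[0],P[:,1]-q[1])-.012,[x,y],loss="soft_l1",f_scale=.002)
        m=(d>0)&(np.hypot(W[...,0]-x,W[...,1]-y)<.05)&(abs(W[...,2]-.061)<.0025)
        c,r_=cv2.minEnclosingCircle((W[m][:,:2]*1000).astype(np.float32))
        print(n,nm,"post",s.x,len(P),"foot",c,r_,m.sum())
    P=flaskpts(n,p,d);
    a,c,res,k=fitcyl(P,[.86,-.37,-.34],[.42,-.21,.105],.01,.105)
    t=(P-c)@a
    # bottom: percentile
    print(n,"flask axis",a,"pitch",np.degrees(np.arcsin(-a[2])),"az",np.degrees(np.arctan2(a[1],a[0])),c,res,k,"t range",np.percentile(t,[0,1,99,100]))
    for t0 in np.percentile(t,[0.3,99.7]): print("  ",c+a*t0)
P=np.vstack([flaskpts(n,*D[n]) for n in D])
a,c,res,k=fitcyl(P,[.86,-.37,-.34],[.42,-.21,.105],.01,.105);t=(P-c)@a
print("both",a,np.degrees(np.arcsin(-a[2])),np.degrees(np.arctan2(a[1],a[0])),c,res,np.percentile(t,[0.3,99.7]),c+a*np.percentile(t,.3))
E
```

```text
top tall post [0.625  0.1124] 54 foot (618.05712890625, 108.07415008544922) 49.8417854309082 288
top short post [0.5815 0.2457] 26 foot (575.7960205078125, 243.85475158691406) 49.79335021972656 275
top flask axis [ 0.8614 -0.3808 -0.3361] pitch 19.64013494227638 az -23.85200571120084 [ 0.4193 -0.2124  0.1057] 0.0018546465710872657 562 t range [0.0016 0.0038 0.1489 0.1541]
   [ 0.4222 -0.2137  0.1046]
   [ 0.55   -0.2702  0.0547]
side tall post [0.6249 0.1136] 240 foot (631.0028076171875, 109.92711639404297) 43.94412612915039 223
side short post [0.5807 0.2476] 61 foot (580.9078369140625, 247.12960815429688) 40.55537796020508 187
side flask axis [ 0.8623 -0.3781 -0.3368] pitch 19.681154391281872 az -23.673303898682754 [ 0.4195 -0.2115  0.1055] 0.0006883373185417926 1304 t range [0.0037 0.0047 0.1487 0.1525]
   [ 0.4233 -0.2132  0.104 ]
   [ 0.5497 -0.2686  0.0547]
both [ 0.862  -0.3786 -0.3369] 19.690416451465666 -23.711757487478383 [ 0.4195 -0.2116  0.1056] 0.0009027416564950375 [0.0037 0.1514] [ 0.4228 -0.213   0.1043]
```

Request:
send_rows(series=[[-0.0335,-0.04,0.01,0,0,0,0],[-0.0335,-0.04,0.01,0,0,0,0],[-0.0335,-0.04,0.01,0,0,0,0],[-0.0335,-0.04,0.01,0,0,0,0],[-0.0335,-0.04,0.01,0,0,0,0],[-0.0335,-0.04,0.01,0,0,0,0],[-0.0335,-0.04,0.01,0,0,0,0],[-0.0335,-0.04,0.01,0,0,0,0],[-0.0335,-0.04,0.01,0,0,0,0],[-0.0335,-0.04,0.01,0,0,0,0]])

```text
time: 1.35
tool_pos: [0.4134, 0.1236, 0.1256]
eef_rot: [-0.0, 0.179, 0.984, -0.002]
contact_force: [1.1, 1.1, -0.2]
gripper_width: 0.0
```

```bash
cat >> fit.py <<'E'
from scipy.spatial.transform import Rotation as R
def RT():
    s=monitor.sense();q=s["eef_rot"];return R.from_quat([q[1],q[2],q[3],q[0]]),np.array(s["tool_pos"]),s
def goal(p,Rg,hold=False):
    """print total shift (tool axes now) and rotvec deg (tool axes) to goal; p is TCP, or grasp point if hold"""
    Rc,pc,s=RT()
    p=np.array(p,float)
    if hold: p=p+Rg.apply([0,0,r.hold_point_z])
    d=Rc.inv().apply(p-pc);w=np.degrees((Rc.inv()*Rg).as_rotvec())
    print("t",s["time"],"TCP",pc,"j",s["joints"],"F",s["contact_force"],"w",s["gripper_width"])
    print("goal TCP",p,"world d",p-pc,"tool d",d,"rot",w,"shift in goal axes",Rg.inv().apply(p-pc))
def tool(z,y):
    z=np.array(z,float)/np.linalg.norm(z);y=np.array(y,float);y-=z*(z@y);y/=np.linalg.norm(y)
    return R.from_matrix(np.stack([np.cross(y,z),y,z],1))
yaw=np.radians(11.4);U=np.array([np.cos(yaw),np.sin(yaw),0]);V=np.array([-np.sin(yaw),np.cos(yaw),0])
TC=np.array([.5985,.178,0])
GP=tool([0,0,-1],V)
E
python3 -c "
from fit import *
goal(TC-.19*U+[0,0,.1],GP)"
```

```text
t 1.35 TCP [0.4134 0.1236 0.1256] j [ 0.2334 -0.3952  2.072  -0.003   1.4664 -0.9772] F [ 1.0946  1.1142 -0.1634] w 4.307727576985402e-05
goal TCP [0.4122 0.1404 0.1   ] world d [-0.0011  0.0168 -0.0256] tool d [0.007  0.0154 0.0256] rot [ -0.1922  -0.0345 -32.0177] shift in goal axes [-0.0022  0.0167  0.0256]
```

Request:
send_rows(series=[[0.001,0.004,0.0064,0,0,-8,0],[0,0.004,0.0064,0,0,-8,0],[0,0.004,0.0064,0,0,-8,0],[0,0.004,0.0064,0,0,-8,0],[0,0,0.025,0,0,0,0],[0,0,0.025,0,0,0,0],[0,0,0.025,0,0,0,0],[0,0,0.003,0,0,0,0],[0,0,0,0,0,0,0],[-0.01,0,0,0,0,0,0]])

```text
time: 2.6
tool_pos: [0.4248, 0.1372, 0.0186]
eef_rot: [-0.001, -0.105, 0.995, -0.002]
contact_force: [-0.1, 0.7, -0.2]
gripper_width: 0.0
```

```bash
python3 -c "
from fit import *
goal(TC-.101*U+[0,0,.022],GP)"
```

```text
t 2.6 TCP [0.4248 0.1372 0.0186] j [ 0.2574 -0.2547  2.1486 -0.0035  1.2504 -1.5221] F [-0.0571  0.6788 -0.2327] w 1.238666837000092e-05
goal TCP [0.4995 0.158  0.022 ] world d [0.0747 0.0209 0.0034] tool d [-0.0774  0.0048 -0.0036] rot [-0.2001 -0.1472  0.6206] shift in goal axes [-0.0773  0.0057 -0.0034]
```

Request:
send_rows(series=[[-0.009,0.001,0,0,0,0,0],[-0.009,0.001,-0.001,0,0,0,0],[-0.009,0.001,-0.001,0,0,0,0],[-0.009,0.001,0,0,0,0,0],[-0.009,0.001,0,0,0,0,0],[-0.009,0,0,0,0,0,0],[-0.008,0,0,0,0,0,0],[-0.006,0,0,0,0,0,0],[-0.004,0,0,0,0,0,0],[0,0,0,0,0,0,0]])

```text
time: 3.85
tool_pos: [0.5007, 0.1587, 0.0219]
eef_rot: [-0.001, -0.105, 0.995, -0.002]
contact_force: [-0.4, -0.1, -0.4]
gripper_width: -0.0
```

```bash
python3 -c "
from fit import *
goal(TC-.101*U+[0,0,.022],GP)
o=grab('b')
cv2.imwrite('pics/b1.png',np.hstack([cv2.resize(o['side'][0][170:290,200:360],(400,300)),cv2.resize(o['top'][0][170:290,180:340],(400,300))]))"
```

```text
t 3.85 TCP [0.5007 0.1587 0.0219] j [ 0.2604 -0.0696  1.9822 -0.0038  1.2306 -1.5188] F [-0.4256 -0.1324 -0.3613] w -4.301325630017175e-05
goal TCP [0.4995 0.158  0.022 ] world d [-0.0012 -0.0007  0.0001] tool d [ 0.0013 -0.0004 -0.0001] rot [-0.2082 -0.0833  0.6112] shift in goal axes [ 0.0013 -0.0004 -0.0001]
```

View pics/b1.png

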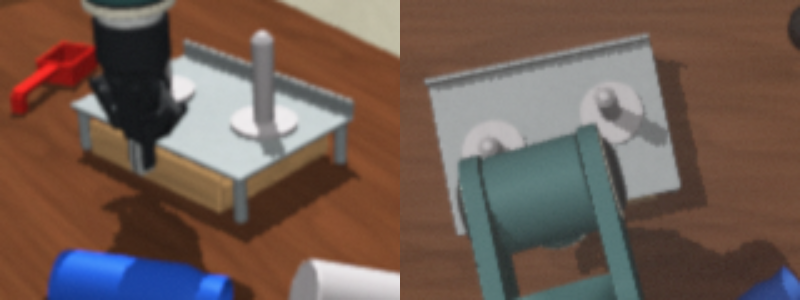

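The tray is now nearly under the plate, with its front face at side crop (170,165) below the tier's front edge. I'll push a little more until I feel the stop.

Request:
send_rows(series=[[-0.002,0,0,0,0,0,0],[-0.002,0,0,0,0,0,0],[-0.002,0,0,0,0,0,0],[-0.001,0,0,0,0,0,0],[-0.001,0,0,0,0,0,0],[-0.001,0,0,0,0,0,0],[0,0,0,0,0,0,0],[0,0,0,0,0,0,0],[0,0,0,0,0,0,0],[0,0,0,0,0,0,0]])

```text
time: 5.2
tool_pos: [0.5005, 0.1588, 0.0222]
eef_rot: [-0.011, -0.105, 0.994, -0.003]
contact_force: [0.2, -1.2, -0.0]
gripper_width: -0.0001
```

```bash
python3 -c "
from fit import *
goal(TC-.101*U+[0,0,.022],GP)"
```

```text
t 5.2 TCP [0.5005 0.1588 0.0222] j [ 0.2603 -0.0564  1.9693 -0.0033  1.2516 -1.5196] F [ 0.1563 -1.2424 -0.0305] w -0.00011907360886224269
goal TCP [0.4995 0.158  0.022 ] world d [-0.001  -0.0007 -0.0002] tool d [ 0.0011 -0.0005  0.0002] rot [-0.2542 -1.2987  0.6431] shift in goal axes [ 0.0011 -0.0005  0.0002]
```

Request:
send_rows(series=[[0.02,0,0,0,0.6,0,0],[0.03,0,0,0,0.6,0,0],[0.025,0,-0.02,0,0,0,0.0854],[0.01,-0.01,-0.05,0,0,0,0.0854],[0,-0.03,-0.05,0,0,0,0.0854],[0,-0.04,-0.05,0,0,0,0.0854],[0,-0.05,-0.03,0,0,0,0.0854],[0,-0.05,0,0,0,0,0.0854],[0,-0.05,0,0,0,0,0.0854],[0,-0.05,0,0,0,0,0.0854]])

```text
time: 6.45
tool_pos: [0.483, -0.1351, 0.2325]
eef_rot: [-0.019, -0.108, 0.994, -0.006]
contact_force: [-0.0, 0.8, 0.8]
gripper_width: 0.0855
```

```bash
cat >> fit.py <<'E'
AX=np.array([.862,-.3786,-.3369]);AX/=np.linalg.norm(AX);BOT=np.array([.4215,-.2123,.105])
LAT=np.cross([0,0,1],AX);LAT/=np.linalg.norm(LAT)
def graspgoal(theta,back=0,g=.032):
    th=np.radians(theta); perp=np.cross(AX,LAT); perp*=np.sign(perp[2]) 
    z=AX*np.cos(th)-perp*np.sin(th)
    G=tool(z,LAT)
    return BOT+g*AX-back*z,G
E
python3 -c "
from fit import *
o=grab('c')
cv2.imwrite('pics/cc.png',np.hstack([cv2.resize(o['side'][0][170:290,200:360],(400,300)),cv2.resize(o['top'][0][170:290,180:340],(400,300))]))
J=[(.116,1.442,.6745,.231,3.142),(-.3952,2.072,.4315,.1256,3.143),(-.0696,1.9822,.5252,.0219,3.1432),(-.2547,2.1486,.4464,.0186,3.144)]
s=RT()[2];j=s['joints'];p=s['tool_pos'];J.append((j[1],j[2],np.hypot(p[0],p[1]),p[2],j[1]+j[2]+j[4]));print(s['time'],p,j)
J=np.array(J)
def f(q):
    a,L2,L3,h,off=q;S=J[:,0]+J[:,1]
    return np.r_[a+L2*np.sin(J[:,0])+L3*np.sin(S+off)-J[:,2],h+L2*np.cos(J[:,0])+L3*np.cos(S+off)-J[:,3]]
for o_ in (0,.1): 
    s=least_squares(f,[0,.4,.5,.1,o_]);print(s.x,s.cost**.5)
for th in(40,45,50): goal(*graspgoal(th,.15),hold=True)
"
```

```text
6.55 [ 0.4831 -0.1369  0.2318] [-0.3115 -0.2449  1.7851 -0.0269  1.6332 -2.0959]
[-0.0015  0.4655  0.623  -0.1705  0.1101] 0.004501720067079925
[-0.0015  0.4655  0.623  -0.1705  0.1101] 0.004501720067079936
t 6.55 TCP [ 0.4831 -0.1369  0.2318] j [-0.3115 -0.2449  1.7851 -0.0269  1.6332 -2.0959] F [ 0.38    0.5818 -0.0645] w 0.08564214669475684
goal TCP [ 0.3884 -0.1978  0.2076] world d [-0.0947 -0.0609 -0.0242] tool d [ 0.1043 -0.0393  0.0288] rot [  8.3865 -31.4384  35.3809] shift in goal axes [ 0.0659 -0.0938 -0.0105]
t 6.55 TCP [ 0.4831 -0.1369  0.2318] j [-0.3115 -0.2449  1.7851 -0.0269  1.6332 -2.0959] F [ 0.38    0.5818 -0.0645] w 0.08564214669475684
goal TCP [ 0.3977 -0.2018  0.2129] world d [-0.0854 -0.0649 -0.0189] tool d [ 0.0963 -0.0453  0.0232] rot [  6.8098 -26.6075  35.5803] shift in goal axes [ 0.0552 -0.0938 -0.0052]
t 6.55 TCP [ 0.4831 -0.1369  0.2318] j [-0.3115 -0.2449  1.7851 -0.0269  1.6332 -2.0959] F [ 0.38    0.5818 -0.0645] w 0.08564214669475684
goal TCP [ 0.4074 -0.2061  0.2174] world d [-0.0758 -0.0692 -0.0144] tool d [ 0.088  -0.0515  0.0184] rot [  5.2351 -21.7751  35.7325] shift in goal axes [ 0.044  -0.0938 -0.0009]
```

View pics/cc.png

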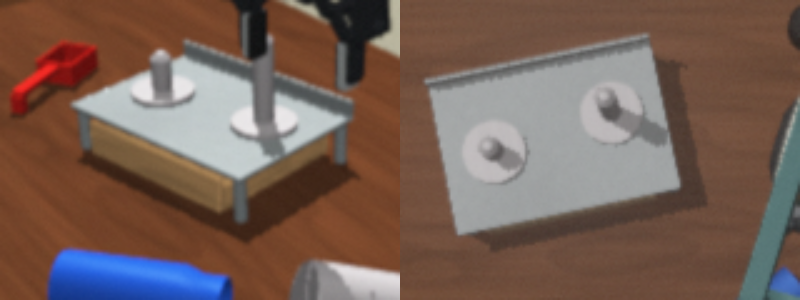

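Request:
send_rows(series=[[0.019,-0.009,0.004,1.4,-5.4,7.1,0.0854],[0.017,-0.012,0.003,1.4,-5.4,7.1,0.0854],[0.015,-0.015,0.002,1.4,-5.4,7.1,0.0854],[0.013,-0.017,0,1.4,-5.4,7.1,0.0854],[0.011,-0.019,0,1.4,-5.4,7.1,0.0854],[0,0,0,0,0,0,0.0854],[0,0,0,0,0,0,0.0854],[0,0,0,0,0,0,0.0854],[0,0,0,0,0,0,0.0854],[0,0,0,0,0,0,0.0854]])

```text
time: 7.8
tool_pos: [0.4047, -0.2073, 0.2149]
eef_rot: [0.224, 0.207, 0.951, -0.046]
contact_force: [-0.4, 0.2, -0.0]
gripper_width: 0.0856
```

```bash
python3 -c "
from fit import *
goal(*graspgoal(45,0.15),hold=True)
goal(*graspgoal(45,0),hold=True)
for t in 'ac':
  p,d=load(t,'side');W=cloud('side',d);X=(W-TC)@U;Y=(W-TC)@V
  m=(d>0)&(abs(Y)<.07)&(W[...,2]>.012)&(W[...,2]<.036)&(X>-.2)&(X<-.06)
  print(t,m.sum(),np.percentile(X[m],[5,25,50,75]))
  m=(d>0)&(abs(Y)<.1)&(abs(W[...,2]-.055)<.003)
  print('plate X',np.percentile(X[m],[.2,1,99]))
"
```

```text
t 7.8 TCP [ 0.4047 -0.2073  0.2149] j [-0.574  -0.7129  2.171   0.0742  1.2274 -1.7254] F [-0.4222  0.1899 -0.019 ] w 0.08557500354155351
goal TCP [ 0.3977 -0.2018  0.2129] world d [-0.007   0.0054 -0.0019] tool d [ 0.0086  0.002  -0.0021] rot [-0.067   1.1543 -0.8032] shift in goal axes [ 0.0086  0.0021 -0.0019]
t 7.8 TCP [ 0.4047 -0.2073  0.2149] j [-0.574  -0.7129  2.171   0.0742  1.2274 -1.7254] F [-0.4222  0.1899 -0.019 ] w 0.08557500354155351
goal TCP [ 0.4564 -0.2276  0.0773] world d [ 0.0517 -0.0204 -0.1375] tool d [0.0116 0.0022 0.1479] rot [-0.067   1.1543 -0.8032] shift in goal axes [0.0086 0.0021 0.1481]
a 283 [-0.1394 -0.138  -0.1372 -0.1363]
plate X [-0.7049 -0.6999  1.1389]
c 275 [-0.0912 -0.0899 -0.089  -0.0883]
plate X [-0.4297 -0.0895  1.1411]
```

The side depth puts the tray's front face at -89 mm in tier x, against the plate's edge at -90 mm. It was at -137 mm before, so the tray is home. Next I descend on the flask.

Request:
send_rows(series=[[0.004,0.001,0.0,0,0.6,-0.4,0.0854],[0.004,0.001,0.005,0,0.6,-0.4,0.0854],[0,0,0.015,0,0,0,0.0854],[0,0,0.02,0,0,0,0.0854],[0,0,0.02,0,0,0,0.0854],[0,0,0.02,0,0,0,0.0854],[0,0,0.015,0,0,0,0.0854],[0,0,0.005,0,0,0,0.0854],[0,0,0,0,0,0,0.0854],[0,0,0,0,0,0,0.0854]])

```text
time: 9.05
tool_pos: [0.4393, -0.2198, 0.113]
eef_rot: [0.212, 0.2, 0.956, -0.045]
contact_force: [0.2, 0.5, 0.4]
gripper_width: 0.0855
```

```bash
python3 -c "
from fit import *
goal(*graspgoal(45,0),hold=True)
o=grab('d')
cv2.imwrite('pics/d1.png',np.hstack([cv2.resize(o['side'][0][230:350,280:440],(400,300)),cv2.resize(o['top'][0][200:320,300:460],(400,300))]))"
```

```text
t 9.05 TCP [ 0.4393 -0.2198  0.113 ] j [-0.5491 -0.5442  2.2355  0.0661  1.018  -1.7297] F [0.2331 0.5293 0.4045] w 0.0854990752223918
goal TCP [ 0.4564 -0.2276  0.0773] world d [ 0.0171 -0.0078 -0.0357] tool d [-0.002  -0.0003  0.0403] rot [-0.0451 -0.296   0.0843] shift in goal axes [-0.0018 -0.0003  0.0403]
```

View pics/d1.png

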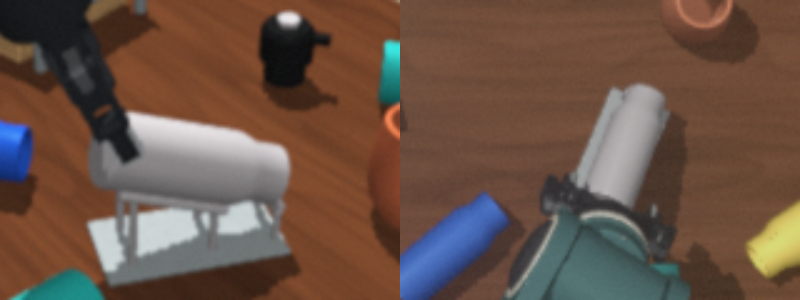

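Side crop: the fingers straddle the steel flask's bottom end at (125,150). Top crop: they sit symmetrically at (560,195) and (665,225). I'll go the last 4 cm and close.

Request:
send_rows(series=[[-0.001,0,0.015,0,0,0,0.0854],[-0.001,0,0.015,0,0,0,0.0854],[0,0,0.01,0,0,0,0.0854],[0,0,0.002,0,0,0,0.0854],[0,0,0,0,0,0,0.04],[0,0,0,0,0,0,0.04],[0,0,0,0,0,0,0.04],[0,0,0,0,0,0,0.04],[0,0,0,0,0,0,0.04],[0,0,0,0,0,0,0.04]], squeeze=90)

```text
time: 10.4
tool_pos: [0.458, -0.228, 0.0741]
eef_rot: [0.212, 0.2, 0.956, -0.045]
contact_force: [0.6, -0.5, -2.4]
gripper_width: 0.0589
```

```bash
python3 -c "
from fit import *
goal(*graspgoal(45,0),hold=True)
Rc,pc,s=RT();print(Rc.as_matrix())"
```

```text
t 10.4 TCP [ 0.458  -0.228   0.0741] j [-0.5419 -0.4472  2.2391  0.0671  0.9176 -1.7294] F [ 0.6439 -0.5357 -2.4196] w 0.05891655849682815
goal TCP [ 0.4564 -0.2276  0.0773] world d [-0.0016  0.0004  0.0033] tool d [ 0.0001 -0.0003 -0.0036] rot [-0.0434 -0.3159  0.0926] shift in goal axes [ 0.0001 -0.0003 -0.0036]
[[-0.8305  0.4011  0.3866]
 [ 0.363   0.916  -0.1706]
 [-0.4225 -0.0014 -0.9063]]
```

Request:
send_rows(series=[[-0.0042,0,-0.009,0,0,0,0.04],[-0.0085,0,-0.018,0,0,0,0.04],[-0.0127,0,-0.0272,0,0,0,0.04],[-0.0127,0,-0.0272,0,0,0,0.04],[-0.0127,0,-0.0272,0,0,0,0.04],[-0.0127,0,-0.0272,0,0,0,0.04],[-0.0127,0,-0.0272,0,0,0,0.04],[-0.0127,0,-0.0272,0,0,0,0.04],[-0.0127,0,-0.0272,0,0,0,0.04],[-0.0127,0,-0.0272,0,0,0,0.04]])

```text
time: 11.65
tool_pos: [0.4566, -0.2267, 0.3568]
eef_rot: [0.212, 0.2, 0.956, -0.045]
contact_force: [-0.4, -0.5, -2.5]
gripper_width: 0.0591
```

```bash
cat >> fit.py <<'E'
def locate(tag,o=None,use=("side","top")):
    """fit held/placed flask from predicted axis in tool frame, returns bottom, axis"""
    pass
E
python3 -c "
from fit import *
Rc,pc,s=RT();print(s['time'],pc,s['joints'],s['gripper_width'],s['contact_force'])
o=grab('e')
cv2.imwrite('pics/e1.png',np.hstack([cv2.resize(o['side'][0],(400,300)),cv2.resize(o['top'][0],(400,300))]))"
```

```text
11.65 [ 0.4566 -0.2267  0.3568] [-0.5408 -0.5314  1.8346  0.0533  1.4056 -1.6962] 0.059141379697856655 [-0.4074 -0.5256 -2.5348]
```

View pics/e1.png

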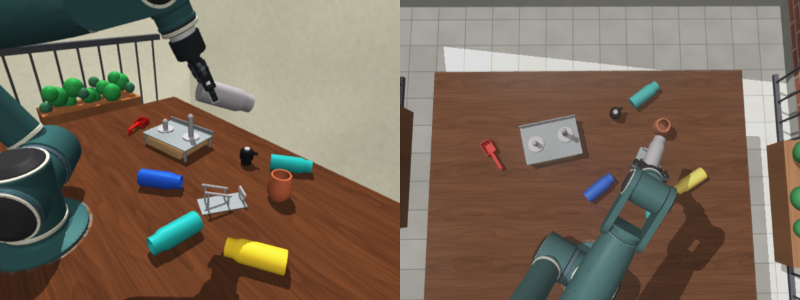

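The flask is held and clear of the rest: side about (230,97), top about (653,150). I'll roll the tool half a turn, which is free space up here.

Request:
send_rows(series=[[0,0,0,0,0,5,0.04],[0,0,0,0,0,10,0.04],[0,0,0,0,0,10,0.04],[0,0,0,0,0,10,0.04],[0,0,0,0,0,10,0.04],[0,0,0,0,0,10,0.04],[0,0,0,0,0,10,0.04],[0,0,0,0,0,10,0.04],[0,0,0,0,0,10,0.04],[0,0,0,0,0,10,0.04]])

```text
time: 13.0
tool_pos: [0.455, -0.2257, 0.352]
eef_rot: [0.171, 0.853, 0.476, 0.129]
contact_force: [-1.0, -0.3, -2.4]
gripper_width: 0.0591
```

Request:
send_rows(series=[[0,0,0,0,0,10,0.04],[0,0,0,0,0,10,0.04],[0,0,0,0,0,10,0.04],[0,0,0,0,0,10,0.04],[0,0,0,0,0,10,0.04],[0,0,0,0,0,10,0.04],[0,0,0,0,0,10,0.04],[0,0,0,0,0,10,0.04],[0,0,0,0,0,5,0.04],[0,0,0,0,0,0,0.04]])

```text
time: 14.25
tool_pos: [0.4527, -0.2244, 0.3436]
eef_rot: [0.032, 0.945, -0.251, 0.208]
contact_force: [-0.3, 0.0, -2.3]
gripper_width: 0.0588
```

```bash
cat >> fit.py <<'E'
RG=R.from_matrix([[-.8305,.4011,.3866],[.363,.916,-.1706],[-.4225,-.0014,-.9063]])
MT=RG.inv().apply(AX)   # mouth direction in tool frame as gripped
HG=RG.inv().apply(BOT-(np.array([.458,-.228,.0741]))) # flask bottom in tool frame
PEG=np.array([.625,.113,.061])
def place(az,mouth_h,mt=None,bt=None):
    mt=MT if mt is None else mt; bt=HG if bt is None else bt
    az=np.radians(az);h=np.array([np.cos(az),np.sin(az),0]);l=np.cross([0,0,1],h)
    # tool frame triad (mouth, jaw-perp) -> world (down, lateral)
    y=np.array([0,1.,0]);y=y-mt*(y@mt);y/=np.linalg.norm(y)
    A=np.stack([mt,y,np.cross(mt,y)],1)
    best=None
    for s in(1,-1):
        B=np.stack([[0,0,-1],s*l,np.cross([0,0,-1],s*l)],1);G=R.from_matrix(B@A.T)
        z=G.apply([0,0,1])
        if z@h>0: best=G
    mouth=PEG+[0,0,mouth_h]
    return mouth-best.apply(bt+.15*mt),best
E
python3 -c "
from fit import *
print(MT,HG,r.hold_point_z)
G=place(10,.13);print(G[1].apply([0,0,1]));goal(*G)"
```

```text
[-0.711  -0.0006  0.7032] [ 0.023  -0.0003 -0.0448] 0.0187
[ 0.7003  0.123  -0.7032]
t 14.25 TCP [ 0.4527 -0.2244  0.3436] j [-0.5407 -0.5382  1.8578  0.0532  1.4013  1.5506] F [-0.323   0.0038 -2.2936] w 0.058849119597132196
goal TCP [0.6405 0.1154 0.2932] world d [ 0.1878  0.3398 -0.0504] tool d [-0.0289 -0.3857  0.0606] rot [ 20.4332  19.4746 -33.7251] shift in goal axes [ 0.1358 -0.302   0.2087]
```

Request:
send_rows(series=[[-0.002,-0.038,0.007,2.04,1.95,-3.37,0.04],[-0.0005,-0.037,0.0085,2.04,1.95,-3.37,0.04],[0.0015,-0.036,0.01,2.04,1.95,-3.37,0.04],[0.003,-0.0355,0.0115,2.04,1.95,-3.37,0.04],[0.0045,-0.035,0.013,2.04,1.95,-3.37,0.04],[0.006,-0.034,0.0145,2.04,1.95,-3.37,0.04],[0.008,-0.033,0.016,2.04,1.95,-3.37,0.04],[0.0095,-0.032,0.0175,2.04,1.95,-3.37,0.04],[0.011,-0.031,0.019,2.04,1.95,-3.37,0.04],[0.0,0,0.0,0,0,0,0.04]])

```text
time: 15.5
tool_pos: [0.6224, 0.0753, 0.2791]
eef_rot: [-0.025, 0.926, 0.069, 0.37]
contact_force: [-0.1, -0.5, -2.1]
gripper_width: 0.0587
```

```bash
python3 -c "
from fit import *
goal(*place(10,.13))"
```

```text
t 15.5 TCP [0.6224 0.0753 0.2791] j [ 0.0504 -0.439   1.9824  0.085   0.8432  1.4412] F [-0.1255 -0.4826 -2.0537] w 0.058670777942294715
goal TCP [0.6405 0.1154 0.2932] world d [0.0181 0.0401 0.0141] tool d [ 0.0271 -0.0369  0.006 ] rot [ 1.2463  1.84   -0.9904] shift in goal axes [ 0.0275 -0.0363  0.0077]
```

Request:
send_rows(series=[[0.012,0,-0.009,0.3,0.5,-0.3,0.04],[0.005,-0.012,0.005,0.3,0.5,-0.3,0.04],[0.005,-0.012,0.005,0.3,0.5,-0.2,0.04],[0.005,-0.0125,0.0055,0.3,0.3,-0.2,0.04],[0,0,0,0,0,0,0.04],[0,0,0,0,0,0,0.04],[0,0,0,0,0,0,0.04],[0,0,0,0,0,0,0.04],[0,0,0,0,0,0,0.04],[0,0,0,0,0,0,0.04]])

```text
time: 16.75
tool_pos: [0.641, 0.1162, 0.2952]
eef_rot: [-0.032, 0.919, 0.081, 0.385]
contact_force: [0.3, 0.9, -2.1]
gripper_width: 0.059
```

```bash
python3 -c "
from fit import *
goal(*place(10,.13))
o=grab('g')
Rc,pc,s=RT()
b=pc+Rc.apply(HG);a=Rc.apply(MT);print('pred bottom',b,'axis',a,'mouth',b+.15*a)
for n in ('side','top'):
  P=flaskpts(n,*o[n],c=b+.075*a,R=.1,zmin=.165)
  hsv=0
  t=(P-b)@a;rad=np.linalg.norm(np.cross(P-b,a),axis=1);P=P[(rad<.045)&(t>.045)]
  print(n,len(P))
  if len(P)>60:
    A,C,res,k=fitcyl(P,a,b,.05,.11);t=(P-C)@A
    print(n,A,'tilt',np.degrees(np.arccos(-A[2])),C,res,k,np.percentile(t,[.5,99.5]),'at mouth',C+A*.15)
cv2.imwrite('pics/g1.png',np.hstack([cv2.resize(o['side'][0][100:280,200:440],(400,300)),cv2.resize(o['top'][0][120:300,160:400],(400,300))]))"
```

```text
t 16.75 TCP [0.641  0.1162 0.2952] j [ 0.1255 -0.3978  1.9388  0.0454  0.8089  1.5027] F [ 0.2756  0.8977 -2.0524] w 0.059040045250777856
goal TCP [0.6405 0.1154 0.2932] world d [-0.0005 -0.0008 -0.002 ] tool d [-0.0019  0.0007  0.001 ] rot [ 0.0913 -0.1069  0.1088] shift in goal axes [-0.0019  0.0007  0.001 ]
pred bottom [0.6254 0.114  0.343 ] axis [ 0.0022 -0.0021 -1.    ] mouth [0.6257 0.1136 0.193 ]
side 796
side [ 0.0078  0.0099 -0.9999] tilt 0.7246279807754631 [0.6245 0.1131 0.343 ] 0.0010600620045452952 517 [0.0454 0.148 ] at mouth [0.6257 0.1146 0.193 ]
top 0
```

View pics/g1.png

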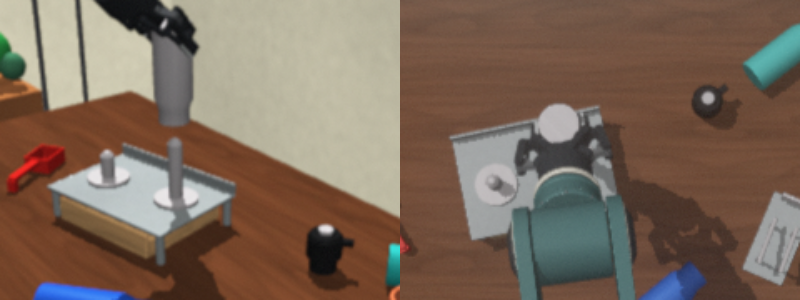

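The flask hangs upside down right above the tall peg. In the side crop its mouth is at (173,122) over the post tip at (175,142). The fitted mouth is at (0.6257,0.1146) against the post at (0.6249,0.1136), with 0.7° tilt. I'll lower it straight down.

Request:
send_rows(series=[[-0.005,0,0.005,0,0,0,0.04],[-0.008,0,0.008,0,0,0,0.04],[-0.008,0,0.008,0,0,0,0.04],[-0.008,0,0.008,0,0,0,0.04],[-0.008,0,0.008,0,0,0,0.04],[-0.008,0,0.008,0,0,0,0.04],[-0.008,0,0.008,0,0,0,0.04],[-0.008,0,0.008,0,0,0,0.04],[-0.008,0,0.008,0,0,0,0.04],[0,0,0,0,0,0,0.04]])

```text
time: 18.1
tool_pos: [0.6412, 0.116, 0.1887]
eef_rot: [-0.032, 0.919, 0.081, 0.384]
contact_force: [-0.1, 0.4, -1.9]
gripper_width: 0.0589
```

```bash
python3 -c "
from fit import *
goal(*place(10,.0))
Rc,pc,s=RT()
b=pc+Rc.apply(HG);a=Rc.apply(MT);print('pred axis',a,'mouth',b+.15*a)"
```

```text
t 18.1 TCP [0.6412 0.116  0.1887] j [ 0.125  -0.3434  2.0721  0.0571  0.6238  1.4873] F [-0.0913  0.3962 -1.851 ] w 0.05890960818383455
goal TCP [0.6405 0.1154 0.1632] world d [-0.0007 -0.0006 -0.0255] tool d [-0.0187  0.0004  0.0174] rot [0.082  0.033  0.1092] shift in goal axes [-0.0187  0.0005  0.0174]
pred axis [-0.0002 -0.0024 -1.    ] mouth [0.6256 0.1134 0.0865]
```

No contact yet, with 25 mm left. Lower slowly.

Request:
send_rows(series=[[-0.003,0,0.003,0,0,0,0.04],[-0.003,0,0.003,0,0,0,0.04],[-0.003,0,0.003,0,0,0,0.04],[-0.003,0,0.003,0,0,0,0.04],[-0.002,0,0.002,0,0,0,0.04],[-0.001,0,0.001,0,0,0,0.04],[-0.001,0,0.001,0,0,0,0.04],[-0.001,0,0.001,0,0,0,0.04],[0,0,0,0,0,0,0.04],[0,0,0,0,0,0,0.04]])

```text
time: 19.35
tool_pos: [0.6427, 0.1162, 0.1668]
eef_rot: [-0.032, 0.918, 0.081, 0.386]
contact_force: [0.0, -0.3, -0.7]
gripper_width: 0.0589
```

```bash
python3 -c "
from fit import *
goal(*place(10,.0))
Rc,pc,s=RT()
b=pc+Rc.apply(HG);a=Rc.apply(MT);print('pred axis',a,'mouth',b+.15*a)"
```

```text
t 19.35 TCP [0.6427 0.1162 0.1668] j [ 0.125  -0.3232  2.0957  0.0615  0.5744  1.4819] F [ 0.0213 -0.3241 -0.7259] w 0.05888368928772665
goal TCP [0.6405 0.1154 0.1632] world d [-0.0022 -0.0008 -0.0036] tool d [-0.0042  0.0004  0.0009] rot [ 0.091  -0.2955  0.1178] shift in goal axes [-0.0042  0.0004  0.0009]
pred axis [ 0.0055 -0.0016 -1.    ] mouth [0.6278 0.1136 0.0646]
```

Request:
send_rows(series=[[-0.0012,0,0.0003,0,0,0,0.04],[-0.0012,0,0.0003,0,0,0,0.04],[-0.0012,0,0.0005,0,0,0,0.04],[-0.001,0,0.0008,0,0,0,0.04],[-0.0007,0,0.0007,0,0,0,0.04],[-0.0007,0,0.0007,0,0,0,0.04],[0,0,0,0,0,0,0.04],[0,0,0,0,0,0,0.04],[0,0,0,0,0,0,0.04],[0,0,0,0,0,0,0.04]])

```text
time: 20.6
tool_pos: [0.6435, 0.1163, 0.167]
eef_rot: [-0.033, 0.916, 0.081, 0.392]
contact_force: [-2.2, -0.1, 3.5]
gripper_width: 0.0589
```

```bash
python3 -c "
from fit import *
goal(*place(10,.0))
o=grab('i')
Rc,pc,s=RT()
b=pc+Rc.apply(HG);a=Rc.apply(MT);print('pred axis',a,'mouth',b+.15*a)
for n in ('side',):
  P=flaskpts(n,*o[n],c=b+.075*a,R=.1,zmin=.066)
  t=(P-b)@a;rad=np.linalg.norm(np.cross(P-b,a),axis=1);P=P[(rad<.045)&(t>.045)]
  A,C,res,k=fitcyl(P,a,b,.05,.11);t=(P-C)@A
  print(n,A,'tilt',np.degrees(np.arccos(-A[2])),C,res,k,np.percentile(t,[.5,99.5]),'at mouth',C+A*.15)
cv2.imwrite('pics/i1.png',np.hstack([cv2.resize(o['side'][0][130:265,220:400],(400,300)),cv2.resize(o['top'][0][120:300,160:400],(400,300))]))"
```

```text
t 20.6 TCP [0.6435 0.1163 0.167 ] j [ 0.1248 -0.3254  2.1013  0.0637  0.5591  1.4801] F [-2.2276 -0.0753  3.5094] w 0.05889247182815408
goal TCP [0.6405 0.1154 0.1632] world d [-0.003  -0.0009 -0.0038] tool d [-0.0049  0.0003  0.0004] rot [ 0.1019 -0.9806  0.1043] shift in goal axes [-0.0049  0.0003  0.0005]
pred axis [ 0.0173  0.0004 -0.9999] mouth [0.6297 0.1139 0.0646]
side [ 0.0081  0.0089 -0.9999] tilt 0.6894493582906602 [0.6269 0.1132 0.2145] 0.0010556657649511154 438 [0.0456 0.1449] at mouth [0.6281 0.1145 0.0645]
```

View pics/i1.png

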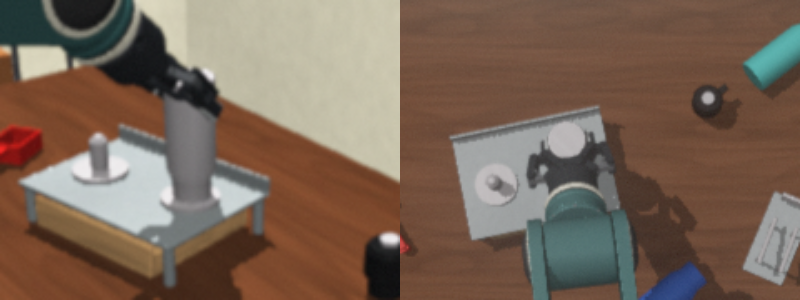

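```bash
python3 -c "
from fit import *
for n in('top','side'):
  p,d=load('i',n);W=cloud(n,d);hsv=cv2.cvtColor(p,cv2.COLOR_BGR2HSV)
  m=(d>0)&(np.hypot(W[...,0]-.627,W[...,1]-.113)<.026)&(W[...,2]>.19)&(hsv[...,1]<60)&(hsv[...,2]>100)
  if m.sum(): print(n,m.sum(),np.percentile(W[m][:,2],[5,50,95]),W[m].mean(0))
  m=(d>0)&(np.hypot(W[...,0]-.6,W[...,1]-.178)<.1)&(abs(W[...,2]-.055)<.004);print('plate',np.median(W[m][:,2]))
  m=(d>0)&(np.hypot(W[...,0]-.581,W[...,1]-.247)<.034)&(abs(W[...,2]-.061)<.004);print('foot',np.median(W[m][:,2]))
p,d=load('i','side')
cv2.imwrite('pics/i2.png',cv2.resize(p[185:235,275:335],None,fx=10,fy=10,interpolation=cv2.INTER_CUBIC))
"
```

```text
top 304 [0.2056 0.2109 0.2158] [0.6268 0.1129 0.2108]
plate 0.055285149600880046
foot 0.06137194429006765
side 13 [0.2114 0.2122 0.2129] [0.6439 0.109  0.2121]
plate 0.05573836624737627
foot 0.06175718288693971
```

View pics/i2.png

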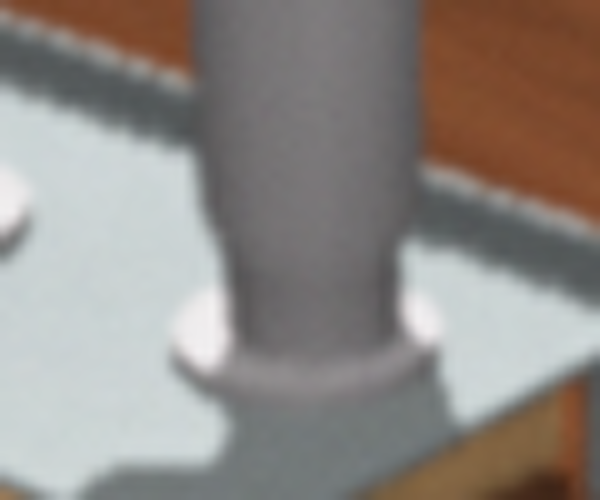

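The flask's bottom disc reads z = 0.211 = 0.061 + 0.150, so the rim is down on the foot. The crop shows no gap at (310,370). I'll release and back out along the tool axis.

Request:
send_rows(series=[[0,0,0,0,0,0,0.064],[0,0,0,0,0,0,0.07],[0,0,0,0,0,0,0.08],[0,0,0,0,0,0,0.0854],[0,0,0,0,0,0,0.0854],[0,0,0,0,0,0,0.0854],[0,0,-0.01,0,0,0,0.0854],[0,0,-0.02,0,0,0,0.0854],[0,0,-0.02,0,0,0,0.0854],[0,0,-0.02,0,0,0,0.0854]])

```text
time: 21.95
tool_pos: [0.5912, 0.1073, 0.2159]
eef_rot: [-0.033, 0.916, 0.081, 0.391]
contact_force: [1.0, -0.0, 0.5]
gripper_width: 0.0858
```

Request:
send_rows(series=[[0,0,-0.03,0,0,0,0.0854],[0,0,-0.03,0,0,0,0.0854],[0,0,-0.03,0,0,0,0.0854],[0,0,-0.03,0,0,0,0.0854],[0,0,0,0,0,0,0.0854],[0,0,0,0,0,0,0.0854],[0,0,0,0,0,0,0.0854],[0,0,0,0,0,0,0.0854],[0,0,0,0,0,0,0.0854],[0,0,0,0,0,0,0.0854]])

```text
time: 23.2
tool_pos: [0.5012, 0.0918, 0.3026]
eef_rot: [-0.033, 0.916, 0.081, 0.391]
contact_force: [0.3, -0.5, 0.2]
gripper_width: 0.0859
```

```bash
python3 -c "
from fit import *
o=grab('k');s=RT()[2];print(s['time'],s['tool_pos'],s['contact_force'],s['joint_vel'])
b=np.array([.627,.113,.211]);a=np.array([0,0,-1.])
for n in ('side','top'):
  W=cloud(n,o[n][1])
  P=flaskpts(n,*o[n],c=b+.075*a,R=.1,zmin=.066)
  rad=np.hypot(*(P-b)[:,:2].T);P=P[(rad<.045)]
  if len(P)>60:
    A,C,res,k=fitcyl(P,a,b,.008,.105);print(n,'tilt rad',np.arccos(-A[2]),res,k,'at mouth',C+A*.15)
  d=o[n][1];m=(d>0)&(np.hypot(W[...,0]-.627,W[...,1]-.113)<.026)&(W[...,2]>.19)
  print('top z',np.median(W[m][:,2]),W[m].mean(0))
  X=(W-TC)@U;Y=(W-TC)@V
  m=(d>0)&(abs(Y)<.07)&(W[...,2]>.012)&(W[...,2]<.036)&(X>-.2)&(X<-.06);print('tray X',np.median(X[m]))
cv2.imwrite('pics/k1.png',np.hstack([cv2.resize(o['side'][0],(400,300)),cv2.resize(o['top'][0],(400,300))]))"
```

```text
23.3 [0.5011 0.0918 0.3027] [0.1412 1.064  0.502 ] [-0.0011 -0.0043 -0.0013 -0.0012  0.0006  0.0001]
side tilt rad 0.0023387482512502353 0.0010669456607089282 692 at mouth [0.6294 0.1147 0.061 ]
top z 0.21151769514455215 [0.6242 0.1099 0.21  ]
tray X -0.08893292959912183
top tilt rad 0.005577784537213728 0.00040198596599870344 104 at mouth [0.6304 0.1131 0.061 ]
top z 0.21120202223733875 [0.6272 0.1128 0.2111]
tray X -0.08886572515488571
```

View pics/k1.png

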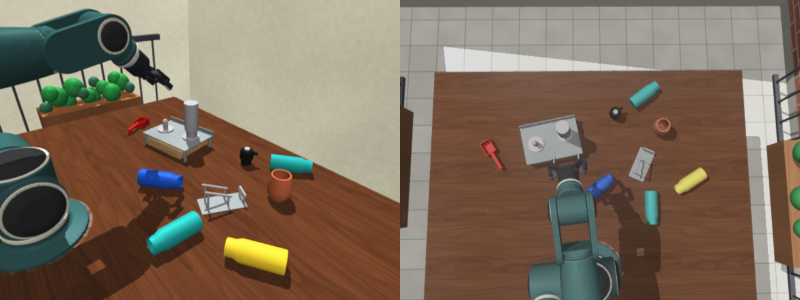

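The flask stands upright on the tall peg (side (191,120), top (562,128)), with the arm clear and the bystanders where they were. Handing in.

```bash
python3 -c "
from h import *
print(workorder.job_done())"
```

```text
the job is handed in; nothing more can be done
None
```

I pushed the drip tray home, then lifted the steel flask from its rest, turned it upside down and lowered it over the taller peg. I released it, backed the arm clear and handed in at about 23 s of robot time. No verdict is reported.

What the last checks showed, all from the camera depth:
- **Tray:** the front face is at -89 mm in tier x, against the plate's edge at -90 mm, so it is home.
- **Flask seating:** the upturned bottom reads z = 0.211 m, which puts the rim on the peg's foot at 0.061 m. Tilt is under 0.006 rad.
- **Flask position:** the two cylinder fits after release put the mouth 5 mm from the peg's axis, while the top camera's view of the bottom disc gives about 2 mm. The limit is 12 mm.
- **Contact:** I felt about 5 N as the rim touched down. The wrist force read about 1 N after release, within its usual noise.
- **Bystanders:** the mate, pourer and scoop look unmoved in the pictures. I did not measure them.

The height I worked out from the arm's pose just before release put the rim at 0.0645 m, 3.5 mm above the foot. The camera readings put it on the foot, so I went by those and released.

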